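# Clamp the block with the flip-lever bolt

## Task

Clamp the wooden block in the holding jig: turn the upright red lever clockwise to screw the clamp bolt down until its rubber-necked foot is snug on the block, finger-tight and clearly felt but not forced, and then fold the lever down flat until it is fully closed, so that the block is firmly held and not crushed. Do not push the jar of screws or the yellow tape measure about.

Things in the scene. Friction and masses are not known exactly. Their poses are not given: they have to be found in the camera images.
- jig: holding jig, fixed: plywood base 156 (x) x 162 (y) x 12 mm, low metal lips round a wooden block 65 x 110 x 32 mm on a grey packing plate of unknown height (block top 43 to 46 mm up). Two posts at x = +-58 mm (caps 103 mm high) carry a blue crossbar along x, 146 x 32 mm, top 94 mm high; the clamp bolt stands upright in its middle. Origin: table height, exactly below the bolt's axis; z up.
- pressure_screw: screw inside the clamp bolt; carries the foot, a dark disc 54 mm across with rubber neck, 1.5 to 4.7 mm above the block at first. Past first touch it presses about 24 N more per rad of bolt turn: snug is 8 to 24 N (0.35 to 0.9 rad past touch, 0.65 best). Folding the lever adds 23 N; over 70 N crushes the block. Origin: on the bolt's axis, at table height at the start, sinks with bolt and cam.
- clamp_bolt (a joint): turn of the bolt, rad, 0 at the start, grows clockwise from above (tightening), end stop 4.5. Bolt and lever sink 2 mm per rad. The foot touches after 0.75 to 2.35 rad. Torque: under 0.06 N m while free (either sign), then rises 0.25 to 0.4 N m per rad as the foot rubs; 0.17 N m above free running is snug, felt also when held still (the neck stays wound). Let go, it springs back 0.1 rad at most.
- flip_lever (a joint): folding angle of the red lever, rad: 0 = upright, in line with the bolt (starts at 0 to 0.12), 1.5 = folded flat, fully closed (end stop). It stays where it is left; folding takes 0.2 to 0.25 N m, about 5 N at 45 mm from the pin.
- lever_pivot (a point): centre of the lever's pin, on the bolt's axis, 122 mm above the table when clamp_bolt is 0. Frame turns with the lever: z up along it, y along the pin, x = the side it folds to (at the start the jig's x; turns with the bolt). Red grip 10 mm thick (x), 20 mm wide (y), 14 to 62 mm from the pin: pinch it from above across the 10 mm and twist. The dark fork at the pin is 31 mm wide, 9 mm above the pin.
- lever_tip (a point): the free end of the red lever, 62 mm from the pin along the lever
- screw_jar: plastic jar of screws with red lid, 64 mm across, 82 mm high, standing to the right of the jig; origin at the centre of its underside; to be left alone
- tape_measure: yellow tape measure, 68 x 85 x 34 mm, lying to the left of the jig; origin at its underside; to be left alone

How it is judged:
On the way:
1. the bolt is screwed down snug with the lever still upright: the foot presses the block with 8 to 25 N (contact force between pressure_screw and anything else between 8 and 25 N and value of joint flip_lever below 0.4 rad), for 0.2 s.
At the end, for the whole second after the job is handed in: the lever is folded closed (above 1.42 of 1.5 rad) and the foot holds the block with 30 to 49 N, which follows from a bolt that was snug (8 to 24 N) before the lever was folded (value of joint flip_lever above 1.42 rad and contact force between pressure_screw and anything else between 30 and 49 N); the robot touches nothing.
It fails at once if the block is crushed: the foot presses with over 70 N (contact force between pressure_screw and anything else above 70 N).
It fails at once if the jar of screws is pushed more than 30 mm (distance of screw_jar from where it was at the start of the episode above 0.03 m).
It fails at once if the tape measure is pushed more than 30 mm (distance of tape_measure from where it was at the start of the episode above 0.03 m).
It also fails if it takes over 67 s, if anything falls off the work surface, if the arm or the gripper's body presses on something with over 40 N, if the wrist force passes 120 N, or if a joint passes its speed limit or range.

## Robot

A 7-joint arm with a two-finger parallel gripper is mounted at the origin on a cart in front of the work surface, level with it; the furniture and walls round the work are solid. World frame = base frame: x ahead of the robot, y to its left, z up, the work surface at z = 0. Lengths are in m, angles in rad, forces in N, time in s.
With the tool pointing down it reaches from about 0.425 to 0.875 m from the base axis. Payload 4.7 kg.
Tool frame: the origin (TCP) lies at the very end of the fingers, on their centre line; the grasp point (between the pads) lies 19 mm behind it; z points along the fingers, y is the line along which they close (so a half turn about z gives the same grasp; the last joint's range is limited). The gripper opens to 87 mm and grips with 3 to 60 N. Pads are 19 mm wide; open, the fingers measure 117 mm over their backs; the gripper's body (75 mm by 190 mm) begins 51 mm behind the grasp point.
Start: joints at [-1.166, 0.321, -0.07, 1.45, 0.023, 1.371, -0.057], TCP at [0.248, 0.601, 0.223] pointing down, gripper open.
Joint ranges: [-2.86, 2.86], [-0.3, 2.09], [-1.38, 1.24], [0.06, 2.45], [-1.56, 4.7], [0.09, 2.05], [-2.69, 2.69]. Speed limits (rad/s): [2.57, 2.57, 3.14, 3.14, 3.14, 3.14, 3.14].

## Interface

Orientations are given as a rotation vector (axis times angle).
In Python, from bench import get_state, get_image, get_calibration, close_job gives the robot as it stands.
- The arm moves only by the shell command python3 -m crank 'ROWS' [FORCE]. ROWS is JSON, a list of rows, each a list of 5 numbers: the opening, from 0 (shut) to 1 (fully open), then the shift along the world's x, y, z in units of 0.2 m (1.0 is 0.2 m), then the turn about the world's z in units of 2 pi rad (1.0 is 2 pi rad). A call has 1 to 5 rows; each row is the pose to reach, as a shift and turn from the pose commanded when the call began, turning the shorter way round; what a row does not reach only later rows make up. A row lasts 1/8 s, in which the tool goes at most 62.5 mm and 10.7 degrees, less where a joint would pass 70% of its speed; a pose out of reach is approached as far as the arm can. A call with a number of a shift or a turn outside -1 to 1 is refused whole. A call with a gripper value outside its range is refused whole. The fingers move at their own pace and stop on an object; FORCE is the grip in N (left out, the last holds). Time passes only in rows, so rows that repeat a pose let the fingers close. It gives the time, the measured TCP pose, the force, the opening and the grip force at its end, in the units of the state.
- get_state(): the state, without advancing time (a new reading comes with each control period).
- get_image(name): name is "side" or "top"; returns the picture (384x512x3 uint8, red, green, blue); there is no depth.
- get_calibration(name): a dict with "fovy" (degrees; the focal length in pixels is half the picture's height over the tangent of half this angle, whatever the lens; pixels are square), "cx", "cy" (the principal point, pixels), "R" (3x3) and "t" (3): a world point X has camera coordinates R X + t. Camera axes: x right, y down, z forward; pixel columns grow to the right and rows downward; lengths in m; the calibration is good to about 2 mm. A picture is of the moment at which its call begins. get_calibration takes no time and is no camera call.
- close_job(): hands the job in; it is judged then, once.
The state is a dict: "time": time; "joint_positions": joint angles; "qd": joint speeds; "joint_torque": joint torques, N m; "position": TCP position; "tool_rot": TCP orientation; "ft_force": force on the tool from outside, world axes, zero at the start; "torque": the same for the moment, N m; "grip_width": opening from 0.0 (shut) to 1.0 (fully open); "grip_force": force on a finger pad.
Only numpy, scipy, OpenCV 4.12 (cv2) and the standard library are available. Lean on these libraries where they do the work, as an engineer would, in place of code of your own. Each camera call takes 0.05 s, during which the arm holds its last target. There are 200 camera calls.

## Working session

There is one attempt and no reset: what is moved stays moved. The work goes in short steps, Python scripts to look and compute and a shell command to move; the robot and the scene stay as the last step left them, time stands still between calls to the robot, and variables do not carry over. Pictures are saved under pics/ and viewed, at most 10 in all, crops included, and the job is handed in when it is done.

```bash
ls; mkdir -p pics
python3 - <<'E'
from bench import *
import cv2
for n in("side","top"):
    cv2.imwrite(f"pics/{n}0.png",get_image(n)[:,:,::-1]); print(n,get_calibration(n))
s=get_state(); print(s)
E
```

```text
pics
side {'fovy': 50.83418081572543, 'cx': 252.56111970214693, 'cy': 189.02279154290468, 'R': array([[ 0.97502854, -0.22151063,  0.0158866 ],
       [-0.10502237, -0.52294482, -0.84587175],
       [ 0.1956774 ,  0.82308065, -0.5331497 ]]), 't': array([-0.51856285,  0.15771497,  1.20935897])}
top {'fovy': 49.83738113759919, 'cx': 255.1103406452973, 'cy': 180.12590641264413, 'R': array([[ 0.06523174, -0.99785882, -0.0047531 ],
       [-0.97656919, -0.06285963, -0.20581855],
       [ 0.20507908,  0.01806763, -0.97857863]]), 't': array([-0.0520289 ,  0.55275724,  1.12125619])}
{'time': 0.1, 'joint_positions': array([-1.16585573,  0.32171269, -0.07010041,  1.45153712,  0.02256356,
        1.3707767 , -0.05687875]), 'qd': array([ 2.37982388e-07, -1.51226624e-03,  3.63113271e-04, -2.53486500e-03,
       -1.61735657e-03, -1.55990352e-03,  1.55152559e-03]), 'joint_torque': array([-3.11798940e-04, -4.92575276e+01, -4.05898131e-01, -3.13401926e+01,
       -6.40379917e-02,  3.95875785e-02,  6.20505648e-05]), 'position': array([0.24746783, 0.60052937, 0.22160245]), 'tool_rot': array([-6.09891453e-01, -3.08154775e+00,  2.55251530e-03]), 'ft_force': array([ 1.25184832,  0.62753638, -0.66064246]), 'torque': array([ 0.02154648, -0.01708626,  0.04157706]), 'grip_force': 0.0, 'grip_width': 1.0003497740145002}
```

View pics/side0.png

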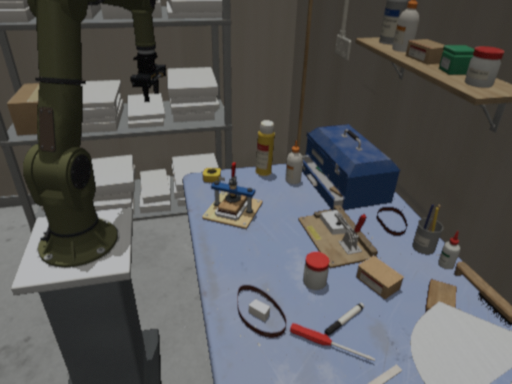

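View pics/top0.png

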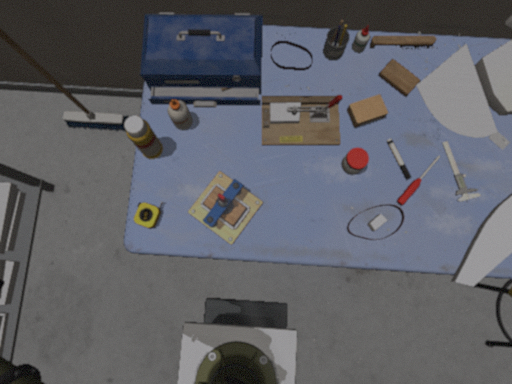

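Side view: the jig is at about (235,205), with its blue bar at (232,189) and red lever at (234,172). Top view: jig at (226,207), bar from (205,222) to (243,185), tape at (147,215), jar at (357,160). I'll measure these next.

```bash
cat > h.py <<'E'
import numpy as np, cv2
from bench import *
def cal(n):
    c=get_calibration(n); f=192/np.tan(np.radians(c['fovy']/2)); return c,f
def ray(n,u,v):
    c,f=cal(n); R=np.array(c['R']); d=R.T@np.array([(u-c['cx'])/f,(v-c['cy'])/f,1]); return -R.T@np.array(c['t']),d/np.linalg.norm(d)
def onz(n,u,v,z):
    o,d=ray(n,u,v); return o+d*(z-o[2])/d[2]
def tri(a,b):
    (o1,d1),(o2,d2)=ray("side",*a),ray("top",*b)
    s=np.linalg.lstsq(np.c_[d1,-d2],o2-o1,rcond=None)[0]
    p,q=o1+s[0]*d1,o2+s[1]*d2; return (p+q)/2,np.linalg.norm(p-q)
def proj(n,X):
    c,f=cal(n); p=np.array(c['R'])@np.array(X)+c['t']; return p[:2]/p[2]*f+[c['cx'],c['cy']]
def mask(img,kind,box):
    h=cv2.cvtColor(img,cv2.COLOR_RGB2HSV).astype(int); H,S,V=h[...,0],h[...,1],h[...,2]
    m={'red':((H<8)|(H>172))&(S>130)&(V>60),'blue':(H>100)&(H<118)&(S>150)&(V>40),'wood':(H>12)&(H<28)&(S>60)&(V>100),'yellow':(H>22)&(H<34)&(S>170)&(V>100)}[kind].astype(np.uint8)
    o=np.zeros_like(m); x0,y0,x1,y1=box; o[y0:y1,x0:x1]=m[y0:y1,x0:x1]; return o
E
python3 - <<'E'
from h import *
T=cv2.imread('pics/top0.png')[:,:,::-1].copy();S=cv2.imread('pics/side0.png')[:,:,::-1].copy()
for n,I,box in(('top',T,(180,165,270,250)),('side',S,(195,150,275,230))):
    for k in('red','blue','wood'):
        m=mask(I,k,box); p=np.argwhere(m)[:,::-1].astype(np.float32)
        if len(p)>3: print(n,k,len(p),p.mean(0),p.min(0),p.max(0),cv2.minAreaRect(p))
    if n=='top':
        for k,z in(('blue',.094),('wood',.012)):
            p=np.argwhere(mask(I,k,box))[:,::-1].astype(np.float32)
            w=np.array([onz(n,*q,z)[:2] for q in p],np.float32)*1000
            print(k,cv2.minAreaRect(w))
        p=np.argwhere(mask(I,'yellow',(125,195,170,235)))[:,::-1].astype(np.float32);w=np.array([onz(n,*q,.034)[:2] for q in p],np.float32)*1000;print('tape',cv2.minAreaRect(w))
        print('jar',onz(n,357,160,.082))
a=cv2.resize(T[165:250,180:270],None,fx=5,fy=5,interpolation=3)
b=cv2.resize(S[150:235,195:275],None,fx=5,fy=5,interpolation=3)
cv2.imwrite('pics/c0.png',np.hstack([a[:,:400],b])[:,:,::-1])
E
```

```text
top red 20 [220.5 196.2] [218. 194.] [223. 199.] ((220.25003051757812, 196.25003051757812), (6.363961219787598, 2.8284268379211426), 45.0)
top wood 1148 [227.3615  205.00958] [189. 172.] [261. 243.] ((225.24002075195312, 206.68002319335938), (53.60000228881836, 52.000003814697266), 36.869895935058594)
blue ((428.467041015625, 111.41157531738281), (0.0, 0.0), 0.0)
wood ((479.9536437988281, 66.65919494628906), (158.04246520996094, 150.88150024414062), 57.388851165771484)
tape ((436.7795104980469, 288.2911071777344), (55.47201156616211, 49.009544372558594), 76.8570556640625)
jar [ 0.62604086 -0.29919485  0.082     ]
side red 43 [237.41861 165.09302] [232. 150.] [267. 175.] ((246.57327270507812, 158.5196533203125), (10.47346305847168, 43.007545471191406), 53.67317199707031)
side blue 191 [232.83246 189.25131] [212. 183.] [253. 195.] ((232.5045166015625, 188.97923278808594), (41.763668060302734, 6.372889518737793), 12.26477336883545)
side wood 796 [229.5201  206.07286] [203. 168.] [261. 227.] ((229.69552612304688, 197.2054443359375), (63.62392807006836, 52.2647590637207), 12.724355697631836)
```

View pics/c0.png

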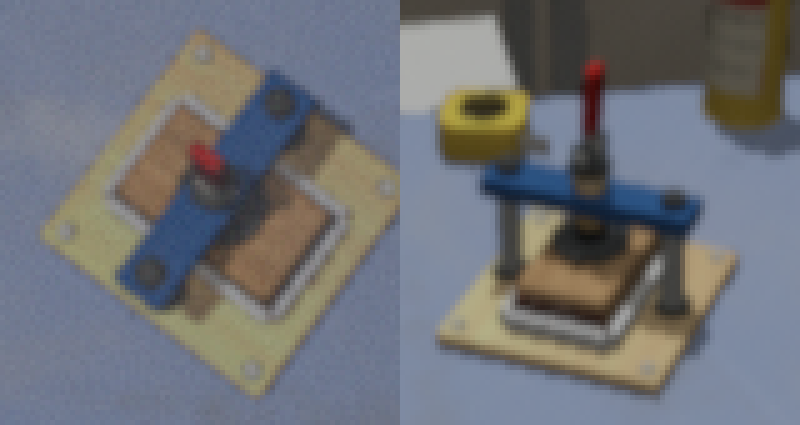

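The crop shows the bar's post caps at (209.6,219.4) and (235.6,185.4) in the top view, and (217,182) and (250,190) in the side view. The lever tip is at about (220,195) top and (234.4,163) side. I'll triangulate these.

Run:
```python
from h import *
A=onz('top',209.6,219.4,.103);B=onz('top',235.6,185.4,.103)
print('caps',A,B,(A+B)/2,np.linalg.norm(A-B),np.degrees(np.arctan2(*(B-A)[1::-1])))
A2=onz('side',217,182,.103);B2=onz('side',250,190,.103);print(A2,B2,(A2+B2)/2,np.linalg.norm(A2-B2),np.degrees(np.arctan2(*(B2-A2)[1::-1])))
print('tip',tri((234.4,163.5),(220,195)))
T=cv2.imread('pics/top0.png')[:,:,::-1].copy();S=cv2.imread('pics/side0.png')[:,:,::-1].copy()
h=cv2.cvtColor(T,cv2.COLOR_RGB2HSV); print(h[212:217,210:216].reshape(-1,3)[::5])
# plate corners
for c in((41,232),(200,30),(258,396)): print(onz('top',180+c[0]/5,165+c[1]/5,.012))
# lever red: side
m=mask(S,'red',(225,160,245,185));p=np.argwhere(m)[:,::-1];print('side red',p.min(0),p.max(0))
for y in range(160,180):
    q=p[p[:,1]==y]
    if len(q):print(y,q[:,0].min(),q[:,0].max(),end='; ')
```

```text
caps [0.42994729 0.09801678 0.103     ] [0.52728509 0.03526285 0.103     ] [0.47861619 0.06663982 0.103     ] 0.11581322251111692 -32.809980715687836
[0.43236188 0.09185096 0.103     ] [0.52713991 0.02321635 0.103     ] [0.4797509  0.05753366 0.103     ] 0.1170195883436595 -35.91061021080434
tip (array([0.4857249 , 0.06787994, 0.17858724]), np.float64(0.0006163762321819379))
[[109 125 114]
 [107 142 115]
 [108 132 120]
 [108 130 116]
 [109 124 117]
 [110 104  96]]
[0.4588073  0.17358899 0.012     ]
[0.58547946 0.09090082 0.012     ]
[0.37253906 0.03980559 0.012     ]
side red [232 162] [235 175]
162 233 235; 163 232 235; 164 232 235; 165 232 235; 166 232 234; 167 232 233; 168 232 233; 169 232 234; 170 232 233; 171 232 233; 172 232 233; 173 232 233; 174 232 233; 175 232 233;
```

```bash
python3 -m crank '[[1,0.386,-0.89,0.2,0.074],[1,0.386,-0.89,0.2,0.074],[1,0.386,-0.89,0.2,0.074],[1,0.386,-0.89,0.2,0.074]]' 20; python3 -m crank '[[1,0.386,-0.89,0,0.074],[1,0.386,-0.89,0,0.074],[1,0.386,-0.89,0,0.074],[1,0.386,-0.89,0,0.074]]'; python3 -m crank '[[1,0.386,-0.89,0,0.074],[1,0.386,-0.89,0,0.074],[1,0.386,-0.89,0,0.074],[1,0.386,-0.89,0,0.074],[1,0.386,-0.89,0,0.074]]'
cat > look.py <<'E'
import sys
from h import *
from scipy.spatial.transform import Rotation as Ro
def st():
    s=get_state(); y=Ro.from_rotvec(s['tool_rot']).as_matrix(); 
    print('t',round(s['time'],2),'p',s['position'].round(4),'yaw',np.degrees(np.arctan2(y[1,1],y[0,1])).round(1),'tilt',y[:,2].round(3),'F',s['ft_force'].round(2),'M',s['torque'].round(3),'w',round(s['grip_width'],3),round(s['grip_force'],1),'j7',s['joint_positions'][6].round(3))
def shot(name):
    a=cv2.resize(get_image('top')[145:255,170:270],None,fx=4,fy=4,interpolation=3)
    b=cv2.resize(get_image('side')[125:235,190:280],None,fx=4,fy=4,interpolation=3)
    cv2.imwrite(f'pics/{name}.png',np.hstack([a,b])[:,:,::-1])
if __name__=='__main__':
    st()
    if len(sys.argv)>1: shot(sys.argv[1])
E
python3 look.py above
```

```text
time: 0.6
position: [0.3282, 0.4189, 0.2637]
tool_rot: [-0.105, 3.138, 0.0]
ft_force: [-0.5, 0.5, -0.5]
grip_width: 0.998
grip_force: 0.0
time: 1.1
position: [0.4035, 0.2415, 0.2624]
tool_rot: [0.828, -3.03, 0.001]
ft_force: [0.1, 1.2, -0.0]
grip_width: 1.003
grip_force: 0.0
time: 1.72
position: [0.4795, 0.0669, 0.2623]
tool_rot: [1.508, -2.756, -0.001]
ft_force: [0.1, 0.6, 0.2]
grip_width: 1.0
grip_force: 0.0
t 1.73 p [0.4795 0.0669 0.2623] yaw 147.4 tilt [-0.001  0.    -1.   ] F [0.08 0.58 0.24] M [0.06  0.104 0.027] w 1.0 0.0 j7 2.357
```

View pics/above.png

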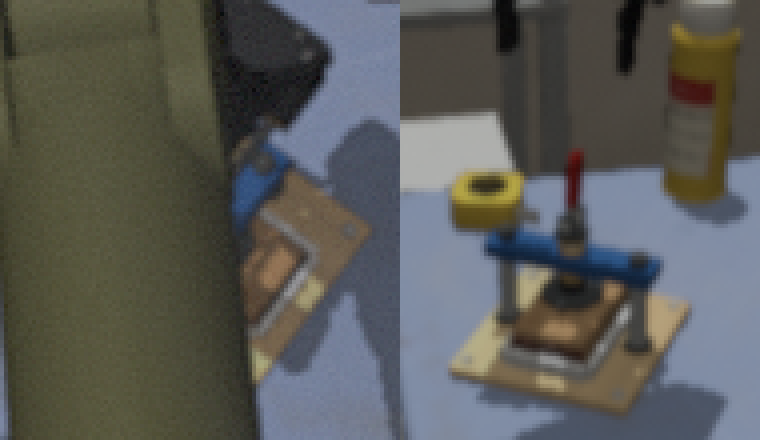

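The fingers sit symmetrically over the lever: in the side crop they are at x≈505 and 632, with the lever at 575. I'll descend and pinch.

```bash
python3 -m crank '[[1,0,0,-0.3,0],[1,0,0,-0.6,0],[1,0,0,-0.6,0],[1,0,0,-0.6,0]]' 40; python3 look.py; python3 -m crank '[[0,0,0,0,0],[0,0,0,0,0],[0,0,0,0,0],[0,0,0,0,0],[0,0,0,0,0]]' 40;python3 -m crank '[[0,0,0,0,0],[0,0,0,0,0],[0,0,0,0,0]]' ; python3 look.py grip
```

```text
time: 2.33
position: [0.4804, 0.0685, 0.1446]
tool_rot: [-1.513, 2.75, -0.001]
ft_force: [-0.2, -0.2, -0.0]
grip_width: 0.999
grip_force: 0.0
t 2.33 p [0.4804 0.0685 0.1446] yaw 147.6 tilt [ 0.002  0.001 -1.   ] F [-0.22 -0.19 -0.01] M [ 0.116  0.034 -0.004] w 0.999 0.0 j7 2.389
time: 2.95
position: [0.4792, 0.0669, 0.1426]
tool_rot: [-1.512, 2.754, 0.0]
ft_force: [0.5, 0.0, -0.8]
grip_width: 0.516
grip_force: 0.0
time: 3.32
position: [0.4799, 0.0666, 0.1427]
tool_rot: [-1.511, 2.753, -0.002]
ft_force: [2.7, -1.5, -0.4]
grip_width: 0.168
grip_force: 1.7
t 3.33 p [0.4799 0.0666 0.1427] yaw 147.5 tilt [ 0.001 -0.001 -1.   ] F [ 2.7  -1.45 -0.39] M [-0.292 -0.521  0.039] w 0.168 1.7 j7 2.39
```

View pics/grip.png

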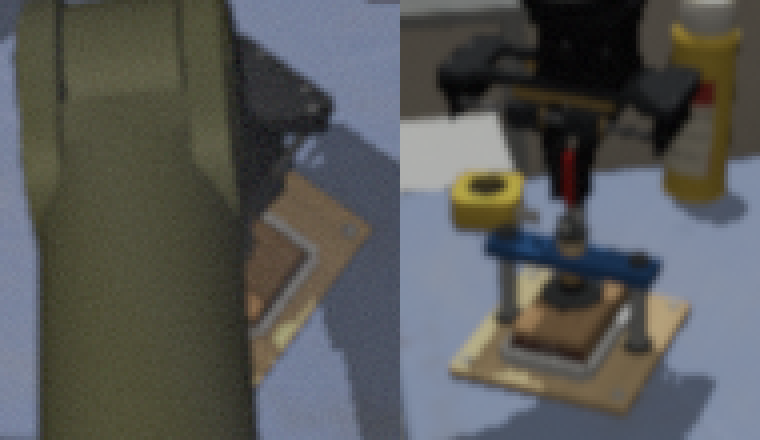

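The fingers straddle the red grip, at about (572,175) in the side crop, and are still closing. I'll finish the close.

```bash
python3 -m crank '[[0,0,0,0,0],[0,0,0,0,0],[0,0,0,0,0]]' >/dev/null; python3 look.py;  python3 -m crank '[[0,0,0,0,0],[0,0,0,0,0]]' >/dev/null; python3 look.py
```

```text
t 3.8 p [0.4799 0.0666 0.1429] yaw 147.5 tilt [ 0.001 -0.    -1.   ] F [ 3.8  -2.57  0.38] M [-0.538 -0.819  0.003] w 0.113 40.0 j7 2.39
t 4.05 p [0.4799 0.0666 0.1429] yaw 147.5 tilt [ 0.001 -0.    -1.   ] F [ 3.93 -2.69  0.95] M [-0.663 -0.878  0.007] w 0.108 40.0 j7 2.39
```

```bash
python3 -m crank '[[0,0,0,-0.0015,-0.025],[0,0,0,-0.003,-0.05],[0,0,0,-0.003,-0.05]]'>/dev/null; python3 look.py; python3 -m crank '[[0,0,0,-0.0015,-0.025],[0,0,0,-0.003,-0.05],[0,0,0,-0.003,-0.05]]'>/dev/null; python3 look.py
```

```text
t 4.42 p [0.4797 0.0668 0.1423] yaw 129.6 tilt [ 0.001 -0.    -1.   ] F [ 3.61 -3.11  2.03] M [-0.568 -0.865 -0.068] w 0.113 40.0 j7 2.078
t 4.8 p [0.4795 0.0671 0.1416] yaw 111.8 tilt [ 0.001  0.    -1.   ] F [ 3.64 -2.37  2.39] M [-0.531 -0.814 -0.032] w 0.109 40.0 j7 1.767
```

```bash
python3 -m crank '[[0,0.008,-0.005,-0.0015,-0.01],[0,0.008,-0.005,-0.0015,-0.02],[0,0.008,-0.005,-0.0015,-0.02]]'>/dev/null; python3 look.py; for i in 1; do python3 -m crank '[[0,0,0,-0.001,-0.01],[0,0,0,-0.001,-0.02],[0,0,0,-0.001,-0.02]]'>/dev/null; done; python3 look.py;  python3 -m crank '[[0,0,0,-0.001,-0.01],[0,0,0,-0.001,-0.02],[0,0,0,-0.001,-0.02]]'>/dev/null; python3 look.py
```

```text
t 5.17 p [0.4797 0.0671 0.1413] yaw 104.6 tilt [-0.002  0.002 -1.   ] F [-1.18 -0.03  5.41] M [-0.129  0.117 -0.024] w 0.116 40.0 j7 1.646
t 5.55 p [0.4797 0.0672 0.1411] yaw 97.4 tilt [-0.002  0.002 -1.   ] F [-1.73  0.28  5.6 ] M [ 0.043  0.232 -0.027] w 0.113 40.0 j7 1.52
t 5.92 p [0.4797 0.0674 0.1408] yaw 90.2 tilt [-0.002  0.002 -1.   ] F [-1.94  0.51  5.87] M [ 0.129  0.313 -0.046] w 0.114 40.0 j7 1.394
```

```bash
for i in 1; do python3 -m crank '[[0,0,0,-0.0008,-0.01],[0,0,0,-0.0008,-0.02],[0,0,0,-0.0008,-0.02]]'>/dev/null;  python3 look.py; python3 -m crank '[[0,0,0,-0.0008,-0.01],[0,0,0,-0.0008,-0.02],[0,0,0,-0.0008,-0.02]]'>/dev/null; python3 look.py;  python3 -m crank '[[0,0,0,-0.0008,-0.01],[0,0,0,-0.0008,-0.02],[0,0,0,-0.0008,-0.02]]'>/dev/null; python3 look.py; done
```

```text
t 6.3 p [0.4797 0.0675 0.1406] yaw 83.0 tilt [-0.002  0.002 -1.   ] F [-1.95  2.41  5.32] M [ 0.416  0.436 -0.129] w 0.111 40.0 j7 1.269
t 6.67 p [0.4797 0.0676 0.1403] yaw 75.8 tilt [-0.002  0.002 -1.   ] F [-3.1   3.22  4.61] M [ 0.664  0.555 -0.02 ] w 0.114 40.0 j7 1.143
t 7.05 p [0.4798 0.0677 0.1401] yaw 68.6 tilt [-0.002  0.002 -1.   ] F [-3.77  4.73  5.05] M [ 0.977  0.695 -0.001] w 0.108 40.0 j7 1.017
```

```bash
cat > mz.py <<'E'
from look import *
L=[]
for i in range(5): s=get_state(); L.append(np.r_[s['ft_force'],s['torque']]); get_image('side')
L=np.array(L); y=Ro.from_rotvec(s['tool_rot']).as_matrix()
print('t',round(s['time'],2),'turn',round(np.radians(147.5)-np.arctan2(y[1,1],y[0,1]),3),'F',L[:,:3].mean(0).round(1),'Mz',L[:,5].mean().round(3),'+-',(L[:,5].std()/5**.5).round(3),'p',s['position'].round(4))
E
python3 mz.py; python3 -m crank '[[0,-0.006,0.008,0,0],[0,-0.006,0.008,0,0]]'>/dev/null;  python3 mz.py; python3 -m crank '[[0,0,0,-0.0008,-0.01],[0,0,0,-0.0008,-0.02],[0,0,0,-0.0008,-0.02]]'>/dev/null; python3 mz.py;  python3 -m crank '[[0,0,0,-0.0008,-0.01],[0,0,0,-0.0008,-0.02],[0,0,0,-0.0008,-0.02]]'>/dev/null; python3 mz.py
```

```text
t 7.25 turn 1.376 F [-3.2  4.5  5.1] Mz -0.01 +- 0.011 p [0.4798 0.0676 0.1401]
t 7.75 turn 1.381 F [-1.1  2.2  2.9] Mz 0.039 +- 0.014 p [0.4797 0.0678 0.1401]
t 8.38 turn 1.506 F [0.3 3.6 1.3] Mz 0.028 +- 0.012 p [0.4797 0.0679 0.1399]
t 9.0 turn 1.632 F [ 1.9  4.9 -1.6] Mz 0.077 +- 0.016 p [0.4797 0.0679 0.1398]
```

```bash
python3 -m crank '[[0,0.003,0.006,-0.001,-0.01],[0,0.003,0.006,-0.001,-0.02],[0,0.003,0.006,-0.001,-0.02]]'>/dev/null; python3 mz.py;  python3 -m crank '[[0,0,0,-0.001,-0.01],[0,0,0,-0.001,-0.02],[0,0,0,-0.001,-0.02]]'>/dev/null; python3 mz.py
```

```text
t 9.62 turn 1.758 F [-0.5  1.6 -0.5] Mz 0.101 +- 0.004 p [0.4799 0.0682 0.1395]
t 10.25 turn 1.884 F [-0.1  0.8 -1.5] Mz 0.14 +- 0.008 p [0.48   0.0684 0.1393]
```

```bash
python3 -m crank '[[0,0,0.002,-0.001,-0.01],[0,0,0.002,-0.001,-0.019],[0,0,0.002,-0.001,-0.019]]'>/dev/null; python3 mz.py; python3 mz.py; python3 look.py
```

```text
t 10.88 turn 2.003 F [-0.2 -1.9 -2.2] Mz 0.166 +- 0.006 p [0.4801 0.0685 0.1391]
t 11.12 turn 2.004 F [-0.2 -2.3 -2.9] Mz 0.178 +- 0.01 p [0.4801 0.0686 0.1391]
t 11.18 p [0.4801 0.0686 0.1391] yaw 32.7 tilt [-0.    -0.001 -1.   ] F [ 0.36 -2.89 -3.07] M [-0.682 -0.066  0.179] w 0.113 40.0 j7 0.385
```

```bash
python3 -m crank '[[0,0,-0.002,-0.001,-0.008],[0,0,-0.002,-0.001,-0.008],[0,0,-0.002,-0.001,-0.008],[0,0,-0.002,-0.001,-0.008]]'>/dev/null; python3 mz.py; python3 -m crank '[[1,0,0,0,0],[1,0,0,0,0],[1,0,0,0,0],[1,0,0,0,0],[1,0,0,0,0]]' >/dev/null; python3 -m crank '[[1,0,0,0.15,0],[1,0,0,0.33,0],[1,0,0,0.33,0],[1,0,0,0.33,0]]'; python3 look.py free
```

```text
t 11.88 turn 2.054 F [-0.3 -3.1 -3. ] Mz 0.199 +- 0.008 p [0.4802 0.0686 0.139 ]
time: 13.05
position: [0.4799, 0.0688, 0.2046]
tool_rot: [-1.575, -2.718, 0.0]
ft_force: [-0.1, 1.0, -0.0]
grip_width: 0.982
grip_force: 0.0
t 13.05 p [0.4799 0.0688 0.2046] yaw 29.8 tilt [-0.001  0.    -1.   ] F [-0.12  1.01 -0.05] M [-0.072  0.007  0.047] w 0.982 0.0 j7 0.313
```

View pics/free.png

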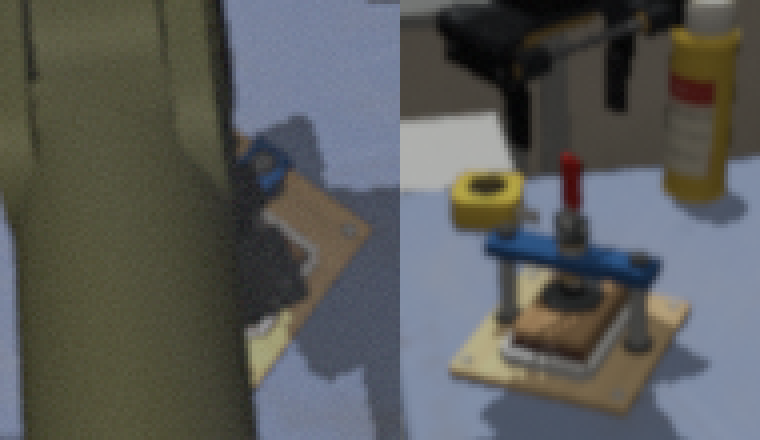

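The lever is upright and turned, at about (571,180) in the side crop, leaning slightly toward the fold direction. Next I'll close the fingers behind it.

```bash
python3 -m crank '[[0,0.075,0.044,0,0],[0,0.152,0.088,0,0],[0,0.152,0.088,0,0],[0,0.152,0.088,0,0],[0,0.152,0.088,0,0]]' 40 >/dev/null; python3 -m crank '[[0,0,0,0,0],[0,0,0,0,0],[0,0,0,0,0],[0,0,0,0,0],[0,0,0,0,0]]' >/dev/null; python3 -m crank '[[0,0,0,0,0],[0,0,0,-0.1,0],[0,0,0,-0.2,0],[0,0,0,-0.2,0]]' >/dev/null;python3 look.py behind
```

```text
t 14.9 p [0.5095 0.0861 0.1637] yaw 29.8 tilt [-0.003 -0.001 -1.   ] F [0.17 0.05 0.24] M [ 0.016 -0.004  0.007] w 0.005 0.0 j7 0.332
```

View pics/behind.png

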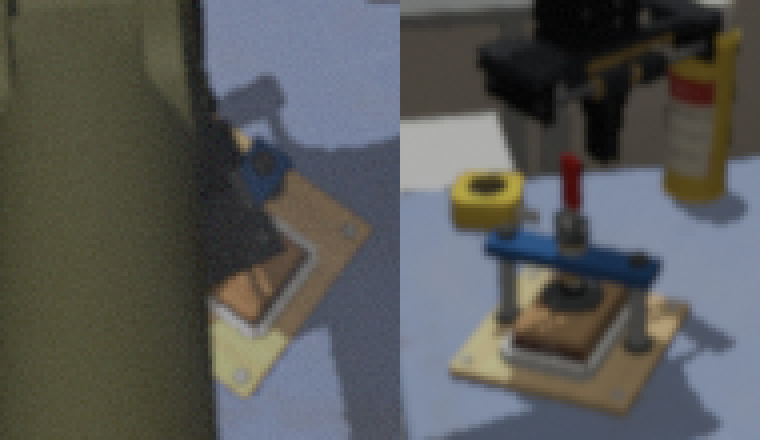

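```bash
python3 -m crank '[[0,-0.061,-0.035,-0.01,0],[0,-0.09,-0.0525,-0.013,0],[0,-0.121,-0.07,-0.015,0],[0,-0.147,-0.085,-0.025,0],[0,-0.173,-0.1,-0.035,0]]' >/dev/null; python3 look.py; python3 -m crank '[[0,-0.024,-0.014,-0.02,0],[0,-0.048,-0.0275,-0.04,0],[0,-0.048,-0.0275,-0.04,0]]' >/dev/null;python3 look.py fold1
```

```text
t 15.62 p [0.4771 0.0666 0.1593] yaw 29.8 tilt [ 0.003  0.001 -1.   ] F [4.7  1.19 5.22] M [ 0.159 -0.96   0.051] w 0.004 2.9 j7 0.326
t 16.0 p [0.4658 0.0601 0.1501] yaw 29.8 tilt [-0.001 -0.001 -1.   ] F [ 2.06 -0.72  4.67] M [-0.26  -0.434  0.073] w 0.002 1.9 j7 0.327
```

View pics/fold1.png

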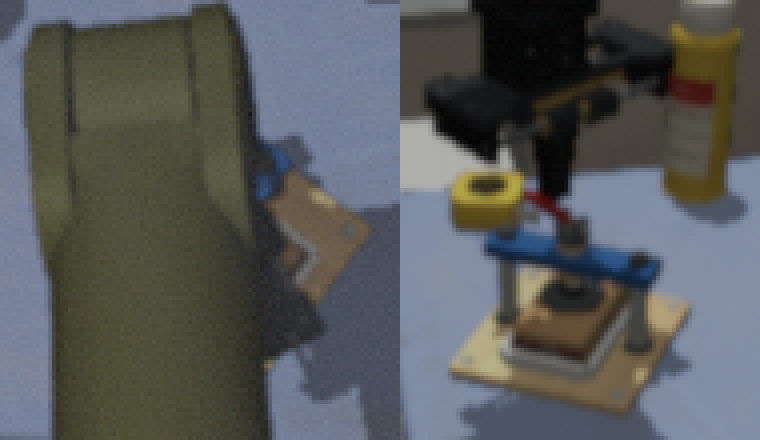

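The lever, at (548,205) in the side crop, is about two thirds folded and leaning left as expected. I'll continue outward and down.

```bash
python3 -m crank '[[0,-0.024,-0.014,-0.025,0],[0,-0.048,-0.0275,-0.05,0],[0,-0.067,-0.039,-0.075,0],[0,-0.087,-0.05,-0.1,0],[0,-0.087,-0.05,-0.1,0]]' >/dev/null; python3 look.py; python3 -m crank '[[0,-0.004,-0.0025,-0.015,0],[0,-0.004,-0.0025,-0.03,0],[0,-0.004,-0.0025,-0.03,0]]' >/dev/null;python3 look.py
```

```text
t 16.73 p [0.4483 0.0508 0.1297] yaw 29.8 tilt [-0.001 -0.    -1.   ] F [1.97 0.49 2.69] M [ 0.063 -0.464  0.033] w 0.003 1.6 j7 0.332
t 17.1 p [0.448  0.0502 0.1258] yaw 29.8 tilt [-0.001 -0.    -1.   ] F [-2.48 -0.65 18.46] M [-0.342  0.729  0.018] w 0.005 9.0 j7 0.334
```

```bash
python3 -m crank '[[0,0,0,-0.01,0],[0,0,0,-0.01,0]]'>/dev/null; python3 look.py; python3 -m crank '[[0,0,0,0.2,0],[0,0,0,0.5,0],[0,0,0,0.9,0],[0,0,0,0.9,0],[0,0,0,0.9,0]]' >/dev/null; python3 -m crank '[[0,0.2,1,0,0],[0,0.2,1,0,0],[0,0.2,1,0,0],[0,0.2,1,0,0],[0,0.2,1,0,0]]'; python3 look.py fin
```

```text
t 17.35 p [0.4482 0.05   0.1254] yaw 29.8 tilt [-0.001  0.    -1.   ] F [-6.48 -1.32 28.76] M [-0.594  1.764  0.06 ] w 0.005 14.5 j7 0.335
time: 18.6
position: [0.487, 0.2502, 0.2989]
tool_rot: [-1.572, -2.718, 0.009]
ft_force: [-0.8, -0.3, -0.3]
grip_width: 0.007
grip_force: 0.0
t 18.6 p [0.487  0.2502 0.2989] yaw 29.9 tilt [-0.005 -0.004 -1.   ] F [-0.78 -0.25 -0.26] M [-0.155 -0.033  0.007] w 0.007 0.0 j7 0.015
```

View pics/fin.png

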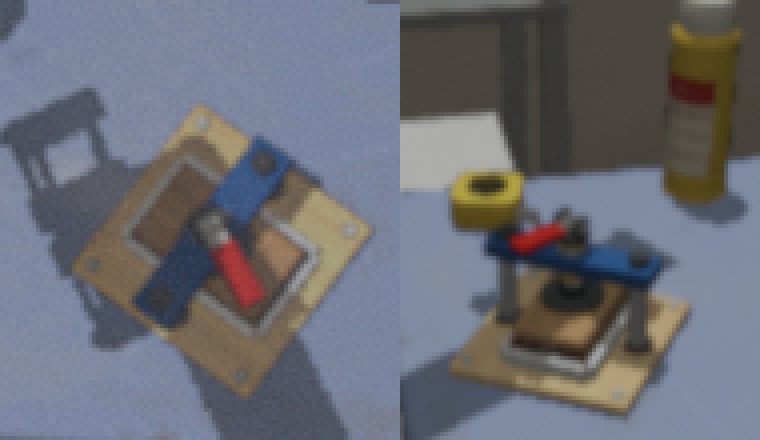

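The lever is flat, running from (212,225) to (252,300) in the top crop. That points to −152°, which matches a bolt turn of about 2.05 rad. The arm is clear, so I'll hand in.

```bash
python3 -c "
from bench import *
print(close_job())"
```

```text
the job is handed in; nothing more can be done
None
```

I handed the job in at about 19 s: I turned the bolt about 2.05 rad (estimated 0.6–0.8 rad past touch) and folded the lever flat against its stop, with the arm clear and the jar and tape untouched; the clamping force itself couldn't be read directly, and `close_job()` gave no verdict.

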